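# Press the vents shut on three packed lunch containers

### The arm

A 6-joint arm with a two-finger parallel gripper is mounted at the origin on the work surface. World frame = base frame: x ahead of the robot, y to its left, z up, the work surface at z = 0. Lengths are in m, angles in rad, forces in N, time in s.
With the tool pointing down it reaches from about 0.275 to 0.875 m from the base axis. Payload 12.5 kg.
Tool frame: the origin (TCP) lies at the very end of the fingers, on their centre line; the grasp point (between the pads) lies 19 mm behind it; z points along the fingers, y is the direction in which the jaws open and shut (so a half turn about z gives the same grasp; the last joint's range is limited). The gripper opens to 85 mm and grips with 20 to 120 N. Pads are 22 mm wide; open, the fingers measure 114 mm over their backs; the gripper's body (76 mm by 85 mm) begins 54 mm behind the grasp point. The pads swing forward as they close: fully open they stand 13 mm farther back than shut.
Start: joints at [1.022, 0.351, 1.652, -0, 1.139, -0.085], TCP at [0.246, 0.492, 0.231] pointing down, gripper open.
Joint ranges: [-2.75, 2.75], [-0.79, 2.1], [0.01, 2.65], [-1.57, 4.71], [0.07, 3.14], [-2.87, 2.87]. Speed limits (rad/s): [2.22, 2.22, 2.79, 3.14, 3.14, 3.14].

### API

Orientations are given as a 3x3 rotation matrix whose columns are the frame's x, y, z axes.
In Python, from rig import r gives the robot as it stands.
- The arm moves only by the tool servo_tool, never from a script. Its argument "motion" is one flat list of numbers, 5 for each row, row after row: the shift along the tool's x, y, z in mm, then the turn about the tool's z in rad, then the closure in counts, from 0 (fully open) to 255 (shut). In form: [tx, ty, tz, turn, claw, tx, ty, tz, turn, claw, ...]. A call has 1 to 20 rows; each row shifts and turns the commanded pose from where the row before left it, along the tool's axes as they then stand; what a row does not reach is not made up. A row lasts 1/10 s, in which the tool goes at most 50 mm and 8.59 degrees, less where a joint would pass 70% of its speed; a pose out of reach is approached as far as the arm can. A call is refused whole if a number of a shift passes 50 or a number of a turn 0.15, either way. A call with a gripper value outside its range is refused whole. The fingers move at their own pace and stop on an object; "grip_force" is the grip in N (left out, the last holds). Time passes only in rows, so rows that do not move let the fingers close. It gives the time, the measured TCP pose, the force and the opening at its end, in the units of the state.
- r.get_state(): the state, without advancing time (a new reading comes with each control period).
- r.capture(name): name is "scene" or "side" or "wrist"; returns the picture (480x640x3 uint8, blue, green, red); there is no depth.
- r.camera_info(name): a dict with "fovy" (degrees; the focal length in pixels is half the picture's height over the tangent of half this angle, whatever the lens; pixels are square), "cx", "cy" (the principal point, pixels), "position" and "rotation" of the camera in the world. Camera axes: x right, y up, looking along -z (the intrinsics and any distortion apply to the point x, -y, -z); pixel columns grow to the right and rows downward; lengths in m; the calibration is good to about 2 mm. The wrist camera is an equidistant fisheye: a pixel r from the principal point sees the ray r / f radians off the axis. A picture is of the moment at which its call begins: read the wrist's pose just before it. camera_info takes no time and is no camera call; for the wrist camera it gives the pose at the moment of the call.
- r.job_done(): hands the job in, once; it reports no verdict.
Trained networks look in the newest picture that a camera, given by its name, has taken for a name from the list of things; names that differ only in an ending like _2 or _b are one class to them, and where a whole thing is asked for, a point or a joint stands for the part that bears it (a point fixed in the world has none). Each returns a list of dicts, best first, with "score" (0 to 1); they miss things now and then, are a little off and sometimes report something else, mostly with a low value. They report only what shows in the picture. A call takes as long as a camera call. They do not tell look-alikes from the thing itself.
- r.outline_of(camera, thing): "mask" (480x640 bool, what is visible of it) and "bbox" ([left, top, right, bottom] in pixels, round what is visible of it).
- r.pinpoint(camera, thing): "at" ([column, row] in pixels: a listed point, or the origin of a listed thing).
The state is a dict: "time": time; "qpos": joint angles; "qd": joint speeds; "effort": joint torques, N m; "tcp_pos": TCP position; "orientation": TCP orientation; "force": force on the tool from outside, world axes, zero at the start; "moment": the same for the moment, N m; "gripper_width": finger opening in m.
Only numpy, scipy, OpenCV 4.12 (cv2) and the standard library are available. Lean on these libraries where they do the work, as an engineer would, in place of code of your own. Each camera call takes 0.05 s, during which the arm holds its last target.

### The job

The lunch is packed and its three containers must be sealed, the steamiest one last: with closed fingertips lightly press down the raised vent button on top of the tall flask's cap, then the one on the square tin, and last the one on the round tin, each until it is down and stays down. Do not press hard, press a vent out of turn, or lift, knock or shove any container, and leave the egg cups, the funnel and the measuring cup as they stand.

Things in the scene. Friction and masses are not known exactly. Their poses are not given: they have to be found in the camera images.
- flask: Tall stainless steel flask with a black ribbed screw cap, standing loose and upright on the ledge, about 0.7 kg. Body 76 mm across, cap 58 mm across (64 mm over its ribs) with its flat top 175 mm above the ledge. Origin: centre of the underside, on the ledge; z up.
- square_tin: Square stainless steel lunch tin with a lid, 112 x 112 mm over the lid, flat lid top 60 mm above the ledge, loose, about 0.6 kg. Its vent button is not central: it stands 26 mm along the tin's +x and 26 mm along its +y from the middle. Origin: centre of the underside; z up, x and y along the sides.
- round_tin: Round stainless steel lunch tin with a lid, 112 mm across, flat lid top 75 mm above the ledge, loose, about 0.6 kg. Its vent button is at the middle of the lid. Origin: centre of the underside; z up.
- flask_vent_top (a point): Centre of the flat top of the flask's white vent button, moving with it: a plug 28 mm across with a soft springy silicone tip 24 mm across. Raised, it stands 22 mm above the cap (197 mm above the ledge); fully down and let go, 12 mm above the cap. The tip gives about 0.5 mm per N (7 mm at most) and comes back, so a finger goes a little over 1 mm farther down than the button.
- square_vent_top (a point): The same on the square tin: raised, 22 mm above the lid (82 mm above the ledge); fully down and let go, 12 mm above the lid.
- round_vent_top (a point): The same on the round tin: raised, 22 mm above the lid (97 mm above the ledge); fully down and let go, 12 mm above the lid.
- flask_vent (a joint): How far the flask's vent button is pressed, m: about 0 raised (0 to 0.001 at the start), 0.010 fully down against a hard stop, where only the soft tip still gives; it counts as shut from 0.006. It slides straight down against about 2.5 N of friction and stays where it is left (only its tip is springy).
- square_vent (a joint): The same for the square tin's vent button.
- round_vent (a joint): The same for the round tin's vent button.
- egg_cup_1: Green plastic egg cup, 48 mm across, 64 mm tall, loose, on the far side of the containers. Origin: centre of the underside. To be left alone.
- egg_cup_2: A second green plastic egg cup like the first. To be left alone.
- funnel: White plastic funnel standing mouth down, 100 mm across at the foot, spout up to 115 mm, loose, to the right of the containers (-y). Origin: centre of the underside. To be left alone.
- measuring_cup: Aluminium measuring cup, 74 mm across, 78 mm tall, with a side handle reaching 66 mm along its +y (away from the containers), loose, to the left of them (+y). Origin: centre of the underside. To be left alone.
Mind the look-alikes: they are no part of the job. What is shaped like the square_tin but yellow is not meant. What is shaped like the round_tin but pink is not meant.

How it is judged:
By the outcome, as a careful person would: the job done as asked, in the order asked, and still so for the second after the job is handed in, with the robot touching nothing.
It also fails if it takes over 58 s, if anything falls off the work surface, if the arm or the gripper's body presses on something with over 40 N, if the wrist force passes 120 N, or if a joint passes its speed limit or range.

## Working session

There is one attempt and no reset: what is moved stays moved. The work goes in short steps, Python scripts to look and compute and a tool call to move; the robot and the scene stay as the last step left them, time stands still between calls to the robot, and variables do not carry over. Pictures are saved under pics/ and viewed, and the job is handed in when it is done.

Besides the shell and the picture viewer there is one more tool, called after "Emit:" as name(argument=value, ...) on one line, values as JSON. servo_tool: Moves the arm, as the interface text tells. Its arguments: {"type":"object","properties":{"motion":{"type":"array","items":{"type":"number"}},"grip_force":{"type":"number"}},"required":["motion"]}

```bash
mkdir -p pics; ls; python3 - <<'E'
from rig import r
import cv2,numpy as np
s=r.get_state()
print({k:np.round(v,3).tolist() for k,v in s.items()})
for c in ("scene","side"):
    im=r.capture(c); cv2.imwrite(f"pics/{c}0.png",im)
    i=r.camera_info(c); print(c,i)
    for t in ("flask_vent_top","square_vent_top","round_vent_top","flask","square_tin","round_tin"):
        print(t,[(np.round(d["at"],1).tolist(),round(d["score"],2)) for d in r.pinpoint(c,t)])
print(r.get_state()["time"])
E
```

```text
pics
{'time': 0.0, 'qpos': [1.022, 0.351, 1.652, 0.0, 1.139, -0.085], 'qd': [0.001, -0.0, -0.001, 0.0, -0.001, -0.001], 'effort': [-0.001, -50.611, -29.141, -0.0, 0.005, -0.0], 'tcp_pos': [0.246, 0.492, 0.231], 'orientation': [[-0.894, 0.447, -0.001], [0.447, 0.894, -0.001], [0.0, -0.001, -1.0]], 'force': [-0.851, 0.31, -0.223], 'moment': [-0.054, -0.011, -0.055], 'gripper_width': 0.085}
scene {'fovy': 42.203670549936845, 'cx': 319.759520235066, 'cy': 234.3798457317503, 'position': array([ 1.27387615, -0.75192266,  1.37256949]), 'rotation': array([[ 0.71924087, -0.5361758 ,  0.4418236 ],
       [ 0.69466669,  0.54452584, -0.4700317 ],
       [ 0.01143525,  0.64498614,  0.7641087 ]])}
flask_vent_top [([250.4, 281.1], 0.62)]
square_vent_top [([262.3, 214.4], 0.61), ([306.9, 249.7], 0.57)]
round_vent_top [([418.2, 219.6], 0.46), ([367.1, 193.5], 0.39)]
flask [([259.8, 328.8], 0.84), ([372.0, 189.8], 0.28), ([253.4, 282.9], 0.26)]
square_tin [([252.6, 233.7], 0.85), ([309.3, 255.7], 0.66)]
round_tin [([364.7, 214.2], 0.86), ([412.2, 239.0], 0.72), ([430.5, 188.6], 0.2)]
side {'fovy': 45.81732174485119, 'cx': 330.1841560301856, 'cy': 236.17253628436958, 'position': array([0.34151956, 1.33247619, 1.09182893]), 'rotation': array([[-0.98610955,  0.08012861, -0.14549008],
       [-0.16503707, -0.57145182,  0.80386914],
       [-0.01872766,  0.81671429,  0.57673828]])}
flask_vent_top [([344.1, 176.5], 0.52), ([298.4, 392.1], 0.31)]
square_vent_top [([403.9, 248.5], 0.55), ([342.1, 246.2], 0.5)]
round_vent_top [([273.3, 302.0], 0.63)]
flask [([344.3, 226.5], 0.79)]
square_tin [([415.2, 268.1], 0.93), ([347.8, 278.0], 0.67)]
round_tin [([280.5, 330.3], 0.9), ([339.6, 330.0], 0.86), ([376.9, 195.2], 0.37)]
0.7
```

View pics/scene0.png

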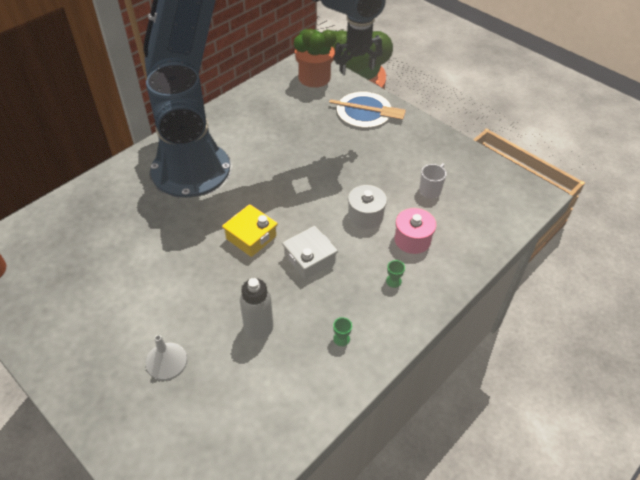

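View pics/side0.png

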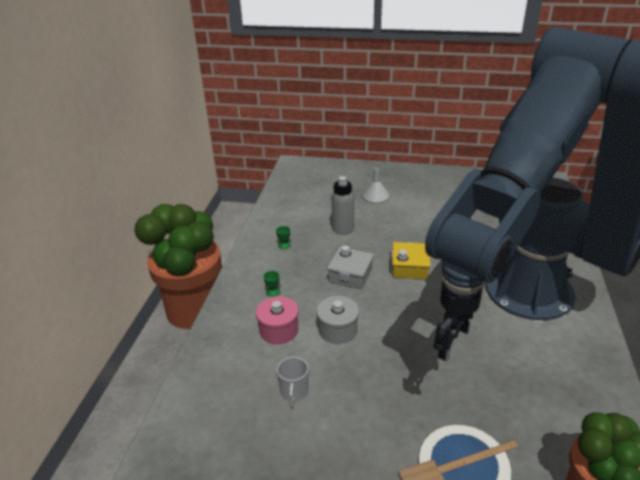

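The meant ones in the scene picture are the flask (257,310) with its vent at (253,284), the steel-grey square tin (310,252) with its vent at (307,253), and the grey round tin (367,205) with its vent at (368,195). The yellow tin (250,230) and the pink tin (415,230) are look-alikes. I'll confirm this in a crop and triangulate.

```bash
cat > h.py <<'E'
from rig import r
import cv2,numpy as np
def ray(i,p,fish=False):
    f=240/np.tan(np.radians(i["fovy"])/2)
    u=np.array([p[0]-i["cx"],p[1]-i["cy"]])
    if fish:
        rr=np.hypot(*u);t=rr/f
        d=np.array([u[0]/rr*np.sin(t),-u[1]/rr*np.sin(t),-np.cos(t)]) if rr>0 else np.array([0,0,-1.])
    else: d=np.array([u[0]/f,-u[1]/f,-1.])
    d=np.asarray(i["rotation"])@d
    return np.asarray(i["position"]),d/np.linalg.norm(d)
def onz(i,p,z,fish=False):
    o,d=ray(i,p,fish); return o+d*(z-o[2])/d[2]
def proj(i,X,fish=False):
    f=240/np.tan(np.radians(i["fovy"])/2)
    c=np.asarray(i["rotation"]).T@(np.asarray(X)-i["position"]); q=np.array([c[0],-c[1]])
    if fish:
        n=np.hypot(*q); return np.array([i["cx"],i["cy"]])+f*np.arctan2(n,-c[2])*q/n
    return np.array([i["cx"],i["cy"]])+f*q/-c[2]
def tri(rs):
    A=np.zeros((3,3));b=np.zeros(3)
    for o,d in rs:
        P=np.eye(3)-np.outer(d,d);A+=P;b+=P@o
    X=np.linalg.solve(A,b); return X,[np.linalg.norm((np.eye(3)-np.outer(d,d))@(X-o)) for o,d in rs]
E
python3 - <<'E'
from h import *
a=cv2.imread("pics/scene0.png");b=cv2.imread("pics/side0.png")
cv2.imwrite("pics/c1.png",cv2.resize(a[170:350,220:460],None,fx=3.33,fy=3.33,interpolation=cv2.INTER_CUBIC))
cv2.imwrite("pics/c2.png",cv2.resize(b[165:345,230:470],None,fx=3.33,fy=3.33,interpolation=cv2.INTER_CUBIC))
S=r.camera_info("scene");D=r.camera_info("side")
for n,p,q in (("flask",(250.4,281.1),(344.1,176.5)),("sq",(306.9,249.7),(342.1,246.2)),("rd",(367.1,193.5),(337.5,303)),("pink",(418.2,219.6),(273.3,302)),("yel",(262.3,214.4),(403.9,248.5))):
    X,e=tri([ray(S,p),ray(D,q)]);print(n,X.round(4),np.round(e,4))
for p,q in (((259.8,328.8),(344.3,226.5)),((309.3,255.7),(347.8,278)),((364.7,214.2),(339.6,330))):
    X,e=tri([ray(S,p),ray(D,q)]);print(X.round(4),np.round(e,4))
E
```

```text
flask [ 0.578  -0.2447  0.1985] [0.0008 0.0008]
sq [ 0.5478 -0.0231  0.0881] [0.0038 0.0038]
rd [0.5247 0.2384 0.0947] [0.0005 0.0005]
pink [0.6913 0.2608 0.0965] [0.0005 0.0005]
yel [ 0.3693 -0.025   0.0939] [0.0017 0.0017]
[ 0.584  -0.2446  0.0016] [0.007 0.007]
[0.522  0.016  0.0017] [0.0071 0.0071]
[0.5201 0.2418 0.0008] [0.0012 0.0012]
```

View pics/c1.png

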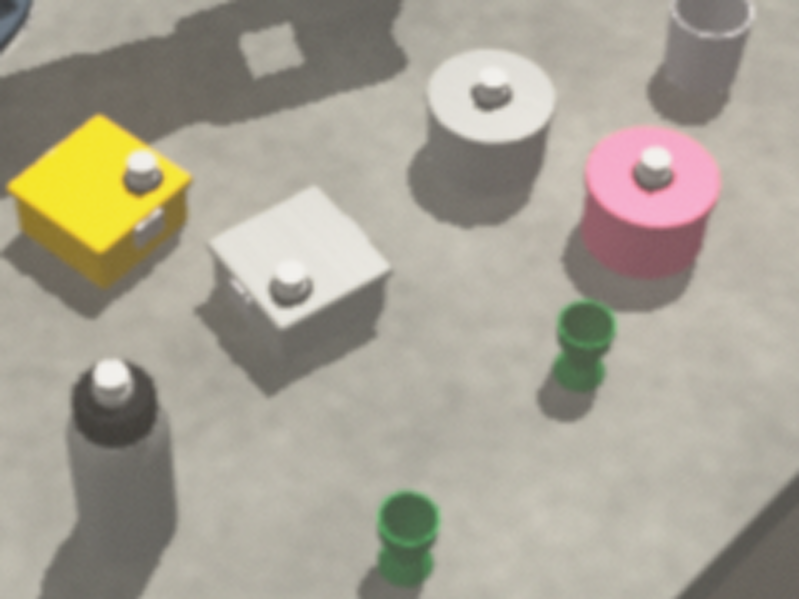

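View pics/c2.png

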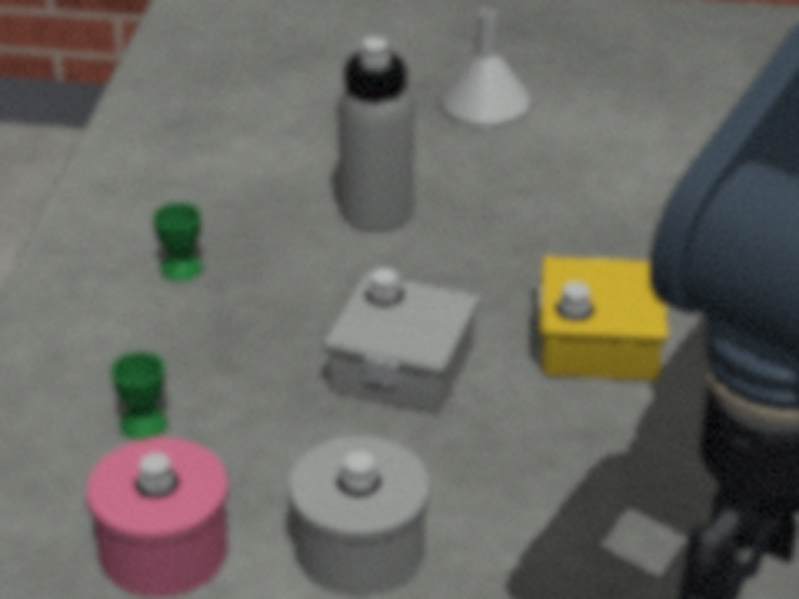

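All three triangulated buttons match the given heights (0.197, 0.082 and 0.097), and the ledge is at z=0. The crops confirm the grey steel containers are the ones meant. I'll close the gripper and move above the flask.

Emit:
servo_tool(motion=[-31, -25, -1, 0, 255, -31, -25, -1, 0, 255, -31, -25, -1, 0, 255, -31, -25, -1, 0, 255, -31, -25, -1, 0, 255, -31, -25, -1, 0, 255, -31, -25, -1, 0, 255, -31, -25, -1, 0, 255, -31, -25, -1, 0, 255, -31, -25, -1, 0, 255, -31, -25, -1, 0, 255, -31, -25, -1, 0, 255, -31, -25, -1, 0, 255, -31, -25, -1, 0, 255, -31, -25, -1, 0, 255, -31, -25, -1, 0, 255, -31, -25, -1, 0, 255, -31, -25, -1, 0, 255, -31, -25, -1, 0, 255, 0, 0, 0, 0, 255])

```text
time: 2.7
tcp_pos: [0.5613, -0.2001, 0.2499]
orientation: [[-0.893, 0.45, 0.0], [0.45, 0.893, -0.001], [-0.001, -0.001, -1.0]]
force: [-0.5, 0.3, -0.4]
gripper_width: -0.0
```

```bash
python3 - <<'E'
from h import *
S=r.camera_info("scene");D=r.camera_info("side")
for n,p,q in (("flask",(253.6,281.7),(342.6,178.2)),("sq",(307.4,251.1),(345.3,247.9)),("rd",(367.7,193.4),(337.5,302.5))):
    X,e=tri([ray(S,p),ray(D,q)]);print(n,X.round(4),np.round(e,4))
s=r.get_state();print(s["time"],s["tcp_pos"],s["orientation"],s["force"],s["gripper_width"])
W=r.camera_info("wrist");im=r.capture("wrist");cv2.imwrite("pics/w1.png",im);print(W)
for t in ("flask_vent_top","square_vent_top"):
    for d in r.pinpoint("wrist",t): print(t,d, onz(W,d["at"],0.197 if t[0]=="f" else .082,True))
for n,X in (("f",(.577,-.245,.197)),("s",(.55,-.023,.082))): print(proj(W,X,True))
for c in("scene","side"):
    cv2.imwrite(f"pics/{c}1.png",r.capture(c))
E
```

```text
flask [ 0.5823 -0.2392  0.1949] [0.001 0.001]
sq [ 0.5426 -0.0223  0.0806] [0.0012 0.0012]
rd [0.5255 0.2386 0.0961] [0.0014 0.0014]
2.7 [ 0.56129994 -0.20009463  0.24988018] [[-8.93019001e-01  4.50018690e-01  4.92314124e-04]
 [ 4.50018186e-01  8.93018960e-01 -8.77473846e-04]
 [-8.34525478e-04 -5.62050509e-04 -9.99999494e-01]] [-0.45610032  0.27619042 -0.41473878] -8.435979067342808e-06
{'fovy': 65.70646984690485, 'cx': 316.40664672666, 'cy': 247.1333835369113, 'position': array([ 0.49437138, -0.16702913,  0.39166724]), 'rotation': array([[ 4.48757571e-01, -8.52932036e-01, -2.66690054e-01],
       [ 8.93653521e-01,  4.28254504e-01,  1.34094982e-01],
       [-1.62689498e-04, -2.98504644e-01,  9.54408168e-01]])}
flask_vent_top {'at': [272.4, 329.0], 'score': 0.86} [ 0.58308304 -0.2413057   0.197     ]
square_vent_top {'at': [484.7, 119.6], 'score': 0.59} [ 0.54247638 -0.02640578  0.082     ]
[262.13544629 323.38806441]
[490.85329302 126.0847011 ]
```

View pics/w1.png

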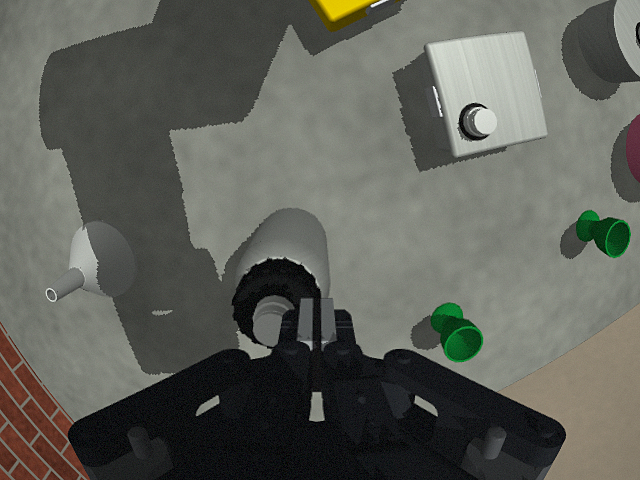

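View pics/scene1.png

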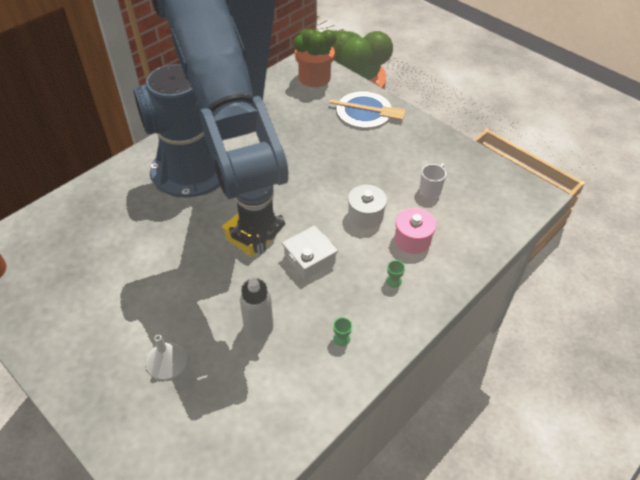

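The wrist view shows the flask cap at (275,300) with its button at about (270,320), partly behind the fingers. I'll shift so the button shows clear of them, then measure again.

Emit:
servo_tool(motion=[-25, -9, 0, 0, 255, -25, -9, 0, 0, 255, -25, -8, 0, 0, 255, 0, 0, 0, 0, 255, 0, 0, 0, 0, 255])

```text
time: 3.45
tcp_pos: [0.6156, -0.2523, 0.2501]
orientation: [[-0.895, 0.447, -0.001], [0.447, 0.895, 0.0], [0.001, 0.0, -1.0]]
force: [0.5, 1.1, -0.3]
gripper_width: -0.0
```

```bash
python3 - <<'E'
from h import *
s=r.get_state();print(s["time"],s["tcp_pos"])
W=r.camera_info("wrist");im=r.capture("wrist")
for t,z in (("flask_vent_top",.197),("square_vent_top",.082)):
    for d in r.pinpoint("wrist",t): print(t,d, onz(W,d["at"],z,True))
m=r.outline_of("wrist","flask_vent_top")
for d in m: print(d["bbox"],d["score"])
c=im[130:380,170:490];cv2.imwrite("pics/w2.png",cv2.resize(c,None,fx=2.4,fy=2.4))
print(proj(W,(.582,-.240,.197),True), proj(W,s["tcp_pos"],True))
E
```

```text
3.45 [ 0.61555145 -0.25234568  0.25009301]
flask_vent_top {'at': [307.4, 212.9], 'score': 0.98} [ 0.58363609 -0.24238011  0.197     ]
square_vent_top {'at': [503.1, 48.5], 'score': 0.86} [ 0.54318579 -0.03090595  0.082     ]
[286.9, 184.8, 326.8, 235.0] 0.63
[309.99757042 208.27970672] [317.57239783 314.66194382]
```

View pics/w2.png

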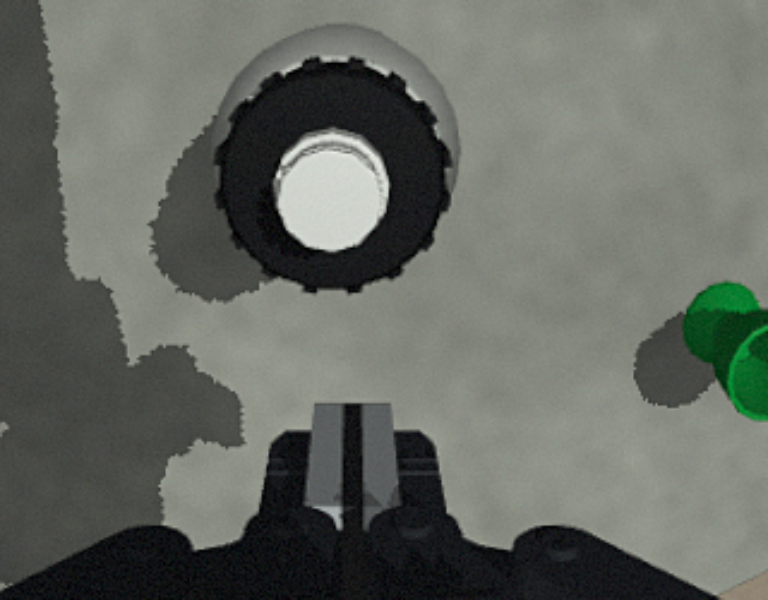

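The flask button's tip centre is at about (308,213.5) in the wrist image, which gives (0.583,-0.242). That agrees with the other cameras to about 2 mm. I'll centre over it and descend gently.

Emit:
servo_tool(motion=[17, -3, 0, 0, 255, 16.6, -2.3, 0, 0, 255, 0, 0, 15, 0, 255, 0, 0, 15, 0, 255, 0, 0, 13, 0, 255, 0, 0, 0, 0, 255, 0, 0, 0, 0, 255])

```text
time: 4.35
tcp_pos: [0.5834, -0.2429, 0.2071]
orientation: [[-0.894, 0.447, -0.0], [0.447, 0.894, 0.0], [0.001, 0.0, -1.0]]
force: [-0.2, -0.1, -0.5]
gripper_width: 0.0002
```

```bash
python3 - <<'E'
from h import *
s=r.get_state();print(s["time"],s["tcp_pos"],s["force"])
im=r.capture("wrist");cv2.imwrite("pics/w3.png",cv2.resize(im[180:400,180:460],None,fx=2.4,fy=2.4))
E
```

```text
4.35 [ 0.58342981 -0.2429004   0.20709325] [-0.2323535  -0.12069086 -0.50137182]
```

View pics/w3.png

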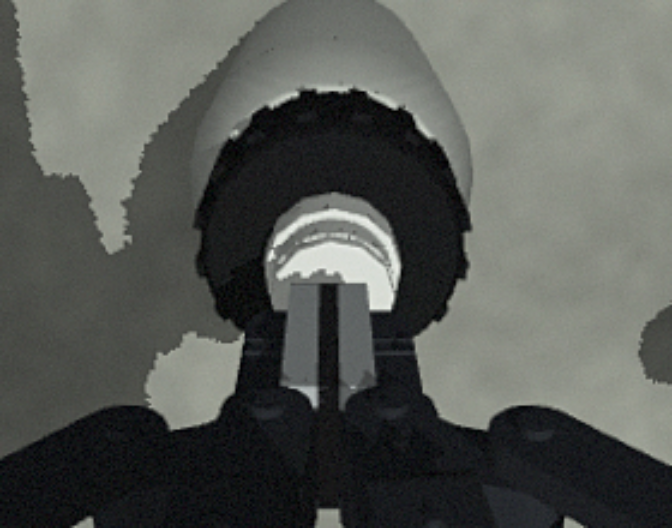

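Centred. I'll press slowly.

Emit:
servo_tool(motion=[0, 0, 3, 0, 255, 0, 0, 3, 0, 255, 0, 0, 2, 0, 255, 0, 0, 2, 0, 255, 0, 0, 2, 0, 255, 0, 0, 2, 0, 255, 0, 0, 1, 0, 255, 0, 0, 0, 0, 255, 0, 0, 0, 0, 255])

```text
time: 5.3
tcp_pos: [0.5833, -0.2429, 0.1924]
orientation: [[-0.894, 0.447, 0.0], [0.447, 0.894, -0.0], [-0.0, -0.0, -1.0]]
force: [-1.3, -0.1, 1.7]
gripper_width: 0.0003
```

Emit:
servo_tool(motion=[0, 0, 1, 0, 255, 0, 0, 1, 0, 255, 0, 0, 1, 0, 255, 0, 0, 1, 0, 255, 0, 0, 1, 0, 255, 0, 0, 0.6, 0, 255, 0, 0, 0, 0, 255, 0, 0, 0, 0, 255])

```text
time: 6.1
tcp_pos: [0.5833, -0.2429, 0.1867]
orientation: [[-0.894, 0.447, 0.0], [0.447, 0.894, -0.0], [-0.0, -0.0, -1.0]]
force: [0.1, -0.0, 2.0]
gripper_width: 0.0002
```

Emit:
servo_tool(motion=[0, 0, 0.7, 0, 255, 0, 0, 0, 0, 255, 0, 0, 0, 0, 255])

```text
time: 6.4
tcp_pos: [0.5833, -0.2429, 0.186]
orientation: [[-0.894, 0.447, -0.0], [0.447, 0.894, 0.0], [0.0, 0.0, -1.0]]
force: [-0.7, 0.2, 2.2]
gripper_width: -0.0002
```

Emit:
servo_tool(motion=[0, 0, -5, 0, 255, 0, 0, -15, 0, 255, 0, 0, -20, 0, 255, 0, 0, -20, 0, 255, 0, 0, 0, 0, 255, 17.2, 29.6, 0, 0, 255, 17.2, 29.6, 0, 0, 255, 17.2, 29.6, 0, 0, 255, 17.2, 29.6, 0, 0, 255, 17.2, 29.6, 0, 0, 255, 17.2, 29.6, 0, 0, 255, 0, 0, 30, 0, 255, 0, 0, 30, 0, 255, 0, 0, 30, 0, 255, 0, 0, 0, 0, 255, 0, 0, 0, 0, 255])

```text
time: 8.0
tcp_pos: [0.5706, -0.0379, 0.1565]
orientation: [[-0.894, 0.447, -0.0], [0.447, 0.894, 0.0], [0.0, -0.0, -1.0]]
force: [0.9, -0.3, -0.4]
gripper_width: 0.0001
```

```bash
python3 - <<'E'
from h import *
s=r.get_state();print(s["time"],s["tcp_pos"],s["force"])
W=r.camera_info("wrist");im=r.capture("wrist")
for d in r.pinpoint("wrist","square_vent_top"): print(d, onz(W,d["at"],.082,True))
cv2.imwrite("pics/w4.png",im)
c=r.capture("scene");d=r.capture("side")
cv2.imwrite("pics/s4.png",np.hstack([cv2.resize(c[260:360,200:300],(400,400),interpolation=cv2.INTER_CUBIC),cv2.resize(d[160:260,290:390],(400,400),interpolation=cv2.INTER_CUBIC)]))
E
```

```text
8.0 [ 0.57057449 -0.03794802  0.15652036] [ 0.85309744 -0.29259985 -0.4041565 ]
{'at': [313.6, 208.5], 'score': 0.84} [ 0.54180578 -0.02600629  0.082     ]
```

View pics/w4.png

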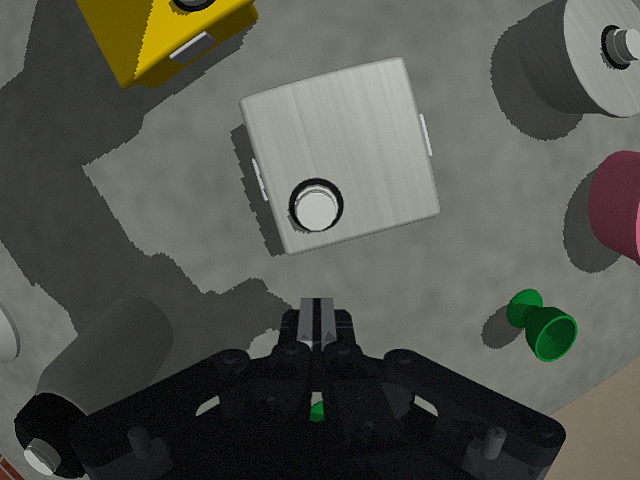

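View pics/s4.png

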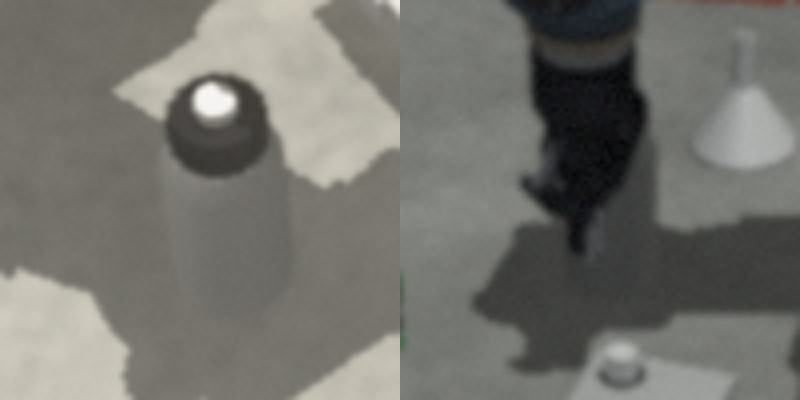

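Wrist view: the grey tin has its button tip at about (316,209), between the yellow tin at top left and the pink one at right. The flask stands upright with its button low. I'll centre over the square vent and descend.

Emit:
servo_tool(motion=[16, -1, 0, 0, 255, 15, 0, 0, 0, 255, 0, 0, 20, 0, 255, 0, 0, 20, 0, 255, 0, 0, 17, 0, 255, 0, 0, 8, 0, 255, 0, 0, 0, 0, 255, 0, 0, 0, 0, 255])

```text
time: 9.0
tcp_pos: [0.5429, -0.025, 0.0919]
orientation: [[-0.894, 0.447, 0.001], [0.447, 0.894, -0.0], [-0.001, 0.0, -1.0]]
force: [1.0, -0.7, 0.1]
gripper_width: -0.0001
```

```bash
python3 - <<'E'
from h import *
s=r.get_state();print(s["time"],s["tcp_pos"],s["force"])
im=r.capture("wrist");cv2.imwrite("pics/w5.png",cv2.resize(im[180:400,180:460],None,fx=2.4,fy=2.4))
E
```

```text
9.0 [ 0.54285435 -0.02504375  0.09192356] [ 1.02858798 -0.74596433  0.11407754]
```

View pics/w5.png

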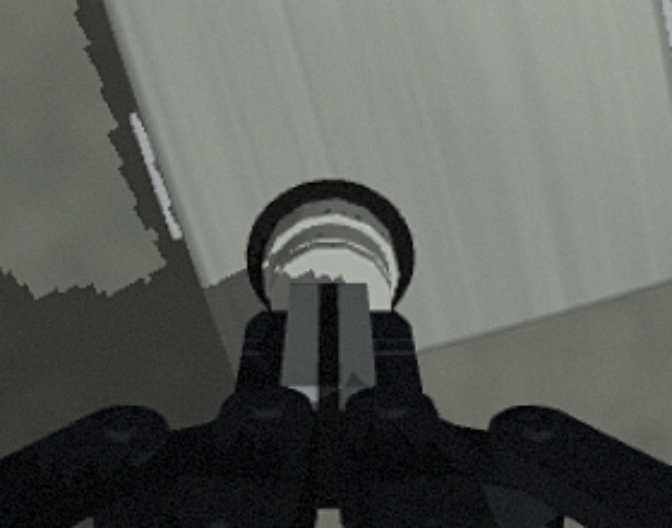

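Centred; the button is at crop x of about 332 and the fingers at 329. Pressing from z 0.0919 to about 0.0712.

Emit:
servo_tool(motion=[0, 0, 3, 0, 255, 0, 0, 3, 0, 255, 0, 0, 2, 0, 255, 0, 0, 2, 0, 255, 0, 0, 2, 0, 255, 0, 0, 2, 0, 255, 0, 0, 1, 0, 255, 0, 0, 0, 0, 255, 0, 0, 0, 0, 255])

```text
time: 9.95
tcp_pos: [0.5423, -0.0249, 0.076]
orientation: [[-0.894, 0.447, -0.0], [0.447, 0.894, 0.0], [0.0, -0.0, -1.0]]
force: [0.1, 0.1, 0.7]
gripper_width: 0.0
```

Emit:
servo_tool(motion=[0, 0, 1, 0, 255, 0, 0, 1, 0, 255, 0, 0, 1, 0, 255, 0, 0, 1, 0, 255, 0, 0, 1, 0, 255, 0, 0, 0, 0, 255, 0, 0, 0, 0, 255])

```text
time: 10.65
tcp_pos: [0.5423, -0.0249, 0.071]
orientation: [[-0.894, 0.447, -0.0], [0.447, 0.894, -0.0], [0.0, -0.0, -1.0]]
force: [-0.6, 1.0, 2.2]
gripper_width: -0.0
```

Emit:
servo_tool(motion=[0, 0, -5, 0, 255, 0, 0, -15, 0, 255, 0, 0, -30, 0, 255, 0, 0, -30, 0, 255, 0, 0, -20, 0, 255, 14.7, 32.5, 0, 0, 255, 14.7, 32.5, 0, 0, 255, 14.7, 32.5, 0, 0, 255, 14.7, 32.5, 0, 0, 255, 14.7, 32.5, 0, 0, 255, 14.7, 32.5, 0, 0, 255, 14.7, 32.5, 0, 0, 255, 0, 0, 0, 0, 255, 0, 0, 0, 0, 255, 0, 0, 0, 0, 255])

```text
time: 12.15
tcp_pos: [0.552, 0.2237, 0.171]
orientation: [[-0.894, 0.448, -0.0], [0.448, 0.894, -0.0], [0.0, -0.0, -1.0]]
force: [-0.7, 0.4, -0.3]
gripper_width: -0.0
```

```bash
python3 - <<'E'
from h import *
s=r.get_state();print(s["time"],s["tcp_pos"],s["force"])
W=r.camera_info("wrist");im=r.capture("wrist")
for d in r.pinpoint("wrist","round_vent_top"): print(d, onz(W,d["at"],.097,True))
cv2.imwrite("pics/w6.png",im)
c=r.capture("scene")
cv2.imwrite("pics/s6.png",cv2.resize(c[190:350,220:380],(600,600),interpolation=cv2.INTER_CUBIC))
E
```

```text
12.15 [0.55200874 0.22374232 0.17102936] [-0.70869525  0.36177467 -0.29511236]
{'at': [322.2, 209.6], 'score': 0.72} [0.52602044 0.24000653 0.097     ]
```

View pics/w6.png

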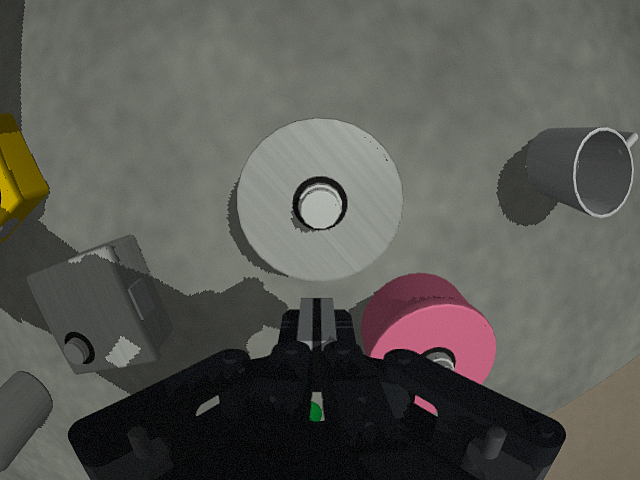

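View pics/s6.png

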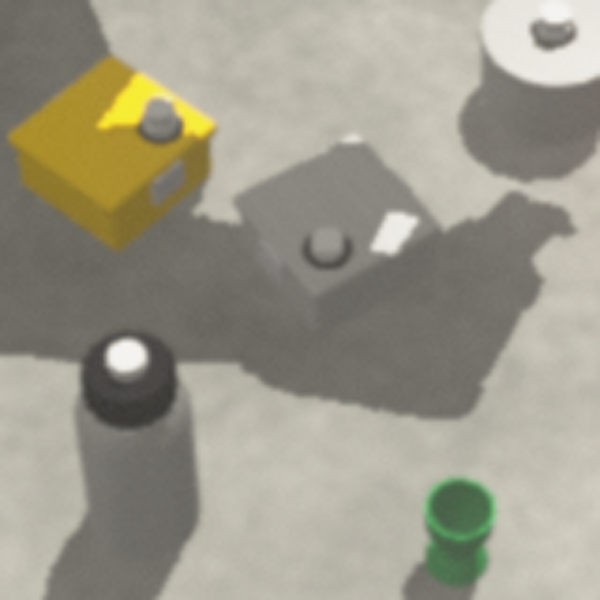

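Both pressed buttons are visibly low and both containers still stand. The round grey tin's button is at (321,208) in the wrist view; pink is at (430,330). I'll centre and press.

Emit:
servo_tool(motion=[15, 1.2, 0, 0, 255, 15.3, 1.3, 0, 0, 255, 0, 0, 20, 0, 255, 0, 0, 20, 0, 255, 0, 0, 17, 0, 255, 0, 0, 7, 0, 255, 0, 0, 0, 0, 255, 0, 0, 0, 0, 255])

```text
time: 13.1
tcp_pos: [0.5261, 0.2407, 0.1078]
orientation: [[-0.894, 0.447, 0.001], [0.447, 0.894, 0.0], [-0.001, 0.001, -1.0]]
force: [-0.2, 0.5, 0.9]
gripper_width: 0.0001
```

```bash
python3 - <<'E'
from h import *
s=r.get_state();print(s["time"],s["tcp_pos"],s["force"])
im=r.capture("wrist");cv2.imwrite("pics/w7.png",cv2.resize(im[180:400,180:460],None,fx=2.4,fy=2.4))
E
```

```text
13.1 [0.52611869 0.2406945  0.10777079] [-0.21817635  0.51628418  0.90361974]
```

View pics/w7.png

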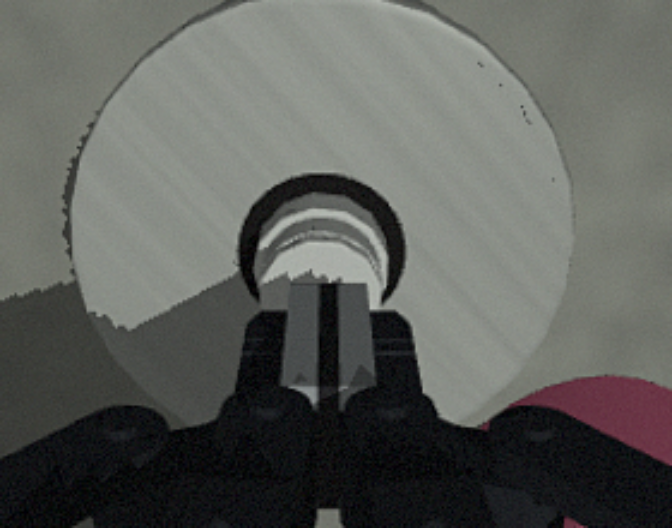

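Fingers sit about 1.5 mm to the right of centre; I'll correct this, then press.

Emit:
servo_tool(motion=[0, -1.4, 0, 0, 255, 0, 0, 3, 0, 255, 0, 0, 3, 0, 255, 0, 0, 2, 0, 255, 0, 0, 2, 0, 255, 0, 0, 2, 0, 255, 0, 0, 2, 0, 255, 0, 0, 1, 0, 255, 0, 0, 0, 0, 255, 0, 0, 0, 0, 255])

```text
time: 14.15
tcp_pos: [0.5254, 0.2391, 0.092]
orientation: [[-0.894, 0.447, -0.0], [0.447, 0.894, -0.0], [0.0, -0.0, -1.0]]
force: [-0.7, -0.1, 1.1]
gripper_width: -0.0001
```

Emit:
servo_tool(motion=[0, 0, 1, 0, 255, 0, 0, 1, 0, 255, 0, 0, 1, 0, 255, 0, 0, 1, 0, 255, 0, 0, 1, 0, 255, 0, 0, 0, 0, 255, 0, 0, 0, 0, 255])

```text
time: 14.85
tcp_pos: [0.5254, 0.2391, 0.0869]
orientation: [[-0.894, 0.447, -0.0], [0.447, 0.894, -0.0], [0.0, -0.0, -1.0]]
force: [-1.0, 0.4, 1.2]
gripper_width: 0.0002
```

Emit:
servo_tool(motion=[0, 0, 0.8, 0, 255, 0, 0, 0, 0, 255, 0, 0, 0, 0, 255])

```text
time: 15.15
tcp_pos: [0.5254, 0.2391, 0.0862]
orientation: [[-0.894, 0.447, -0.0], [0.447, 0.894, -0.0], [-0.0, -0.0, -1.0]]
force: [-0.3, -1.5, 2.5]
gripper_width: -0.0001
```

Emit:
servo_tool(motion=[0, 0, -5, 0, 255, 0, 0, -15, 0, 255, 0, 0, -30, 0, 255, 0, 0, -40, 0, 255, 0, 0, -40, 0, 255, 40, 0, 0, 0, 255, 40, 0, 0, 0, 255, 40, 0, 0, 0, 255, 40, 0, 0, 0, 255, 0, 0, 0, 0, 255, 0, 0, 0, 0, 255, 0, 0, 0, 0, 255])

```text
time: 16.35
tcp_pos: [0.3832, 0.3105, 0.2168]
orientation: [[-0.894, 0.448, 0.001], [0.448, 0.894, 0.001], [-0.001, 0.001, -1.0]]
force: [0.3, -1.1, 0.4]
gripper_width: 0.0001
```

```bash
python3 - <<'E'
from h import *
s=r.get_state();print(s["time"],s["tcp_pos"],s["force"])
S=r.camera_info("scene");D=r.camera_info("side")
a=r.capture("scene");b=r.capture("side")
cv2.imwrite("pics/e1.png",cv2.resize(a[170:350,220:460],None,fx=3.33,fy=3.33,interpolation=cv2.INTER_CUBIC))
cv2.imwrite("pics/e2.png",cv2.resize(b[165:345,230:470],None,fx=3.33,fy=3.33,interpolation=cv2.INTER_CUBIC))
for t in("flask_vent_top","square_vent_top","round_vent_top"):
    for c in("scene","side"): print(t,c,[(np.round(d["at"],1).tolist(),round(d["score"],2)) for d in r.pinpoint(c,t)])
for n,x,y,z in(("f",.5833,-.2425,.175),("s",.5423,-.025,.06),("r",.5254,.2391,.075)):
    for h in(.022,.012): print(n,h,proj(S,(x,y,z+h)).round(1),proj(D,(x,y,z+h)).round(1))
E
```

```text
16.35 [0.38318979 0.31053022 0.21683149] [ 0.31060846 -1.09302154  0.36387147]
flask_vent_top scene [([371.1, 193.8], 0.62), ([251.5, 284.2], 0.56)]
flask_vent_top side [([340.8, 181.0], 0.59)]
square_vent_top scene [([307.0, 253.1], 0.55), ([262.4, 214.9], 0.5)]
square_vent_top side [([341.9, 250.0], 0.53)]
round_vent_top scene [([419.3, 220.1], 0.5), ([368.8, 193.2], 0.45)]
round_vent_top side [([274.6, 304.5], 0.59), ([342.3, 305.6], 0.52), ([350.1, 278.2], 0.32)]
f 0.022 [252.4 282. ] [342.1 177.2]
f 0.012 [252.7 284.6] [342.2 180. ]
s 0.022 [306.2 251.1] [345.2 247.2]
s 0.012 [306.2 253.4] [345.2 249.8]
r 0.022 [367.3 192.9] [337.  302.6]
r 0.012 [367.1 195.3] [337.  305.4]
```

View pics/e1.png

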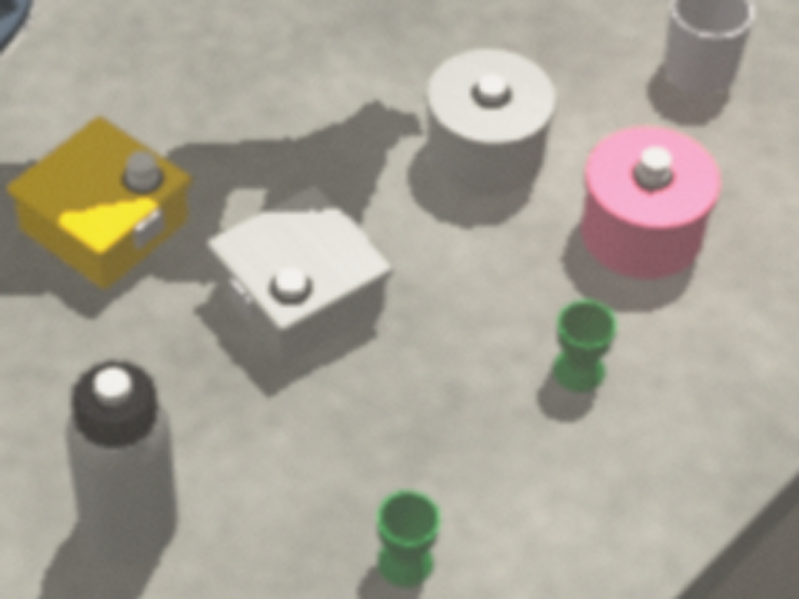

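View pics/e2.png

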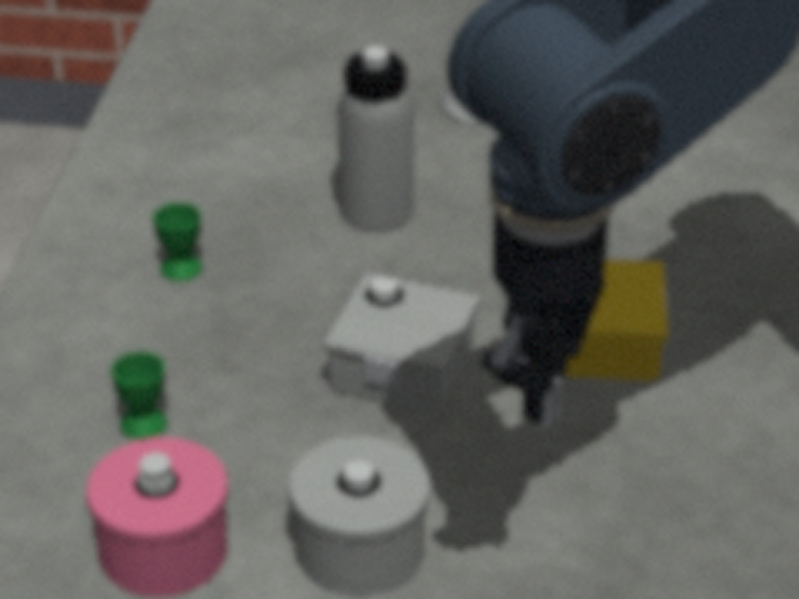

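All three buttons now sit clearly lower than before (scene crop: flask (112,384), square (291,281), round (491,88)). The pink and yellow tins are untouched and nothing has shifted.

```bash
python3 -c "
from rig import r
r.job_done();print(r.get_state()['time'])"
```

```text
the job is handed in; nothing more can be done
the job is handed in; nothing more can be done
```

I pressed the vent buttons with closed fingertips in the order asked: the flask, then the grey square tin, then the grey round tin. The job was handed in at about 17 s.

- **Pressing:** In each press the fingertips stopped about 11 mm below the raised height, with a vertical force of about 2–2.5 N. Allowing for the soft tip, each button should be about 9.5 mm down.
- **Final pictures:** In the scene and side views all three buttons stay low. By eye, each sits at or near the pixel expected for fully down. The containers, the egg cups and the look-alike tins stand where they did at the start, and the arm is clear of everything.
- **Not checked:** The funnel was outside the scene crop and mostly hidden by the arm in the side view, and the measuring cup was only partly in view. The arm did not go near either.
- **Disagreements:** One network report in the last scene picture named the round tin's button as a flask vent, which I ignored. For the round tin's vent, the networks gave a row of 193 in the scene view, close to the raised position, and were 5 pixels off sideways in the side view. In the enlarged pictures and by the fingertip depth, that button is down.

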